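# Start the proud wing screw of a tube block with the forked key

### The job

One wing screw of the aluminium tube block, the right-hand one as the robot sees it, still stands proud on its thread. Take the forked T-handled key, set it upright and centred over that screw with its two prongs down on the block's flange, one on each side of the wings, and only then start the screw with about a quarter turn clockwise seen from above. Leave the key standing square on the screw, do not touch the block or screw with the fingers, and leave the round-footed key where it stands.

Things in the scene. Friction and masses are not known exactly. Their poses are not given: they have to be found in the camera images.
- fork_key: loose steel key, 0.25 kg, 94 mm tall, standing on two prongs. Origin: centre of its foot, between the prong tips; z up the shaft. Prongs: slabs 40 mm long (x), 11 mm thick (y), 30 mm tall, 22 mm apart (gap y -11 to +11 mm, open at both x ends). Above them a disc 50 mm across (z 30 to 38), a 14 mm shaft and a black T bar. A half turn about z makes no difference.
- fork_key_bar (a point): centre of the forked key's black T bar, 85 mm above its foot: 70 mm long (x, parallel to the gap between the prongs), 16 mm wide (y), 18 mm tall; the place to grip from above, across its width. A 20 mm collar on the shaft ends right under the bar.
- round_key: bystander: loose key with the same black T bar and height, but a single round foot 40 mm in diameter. Origin: centre of its underside, z up, T bar along x.
- tube_block: fixed aluminium tube block on a plate 190 (x) by 76 mm (y). Origin: centre of the underside. Its flat flange is 14 mm above the bench; the block with six wells, x -26 to +26, y -33 to +33 mm, is 52 mm high. Two wing screws: the proud one at x = -68 mm (the right-hand end, -y side); the one at x = +68 mm is already home, 10 mm lower, and does not move.
- wing_screw_head (a point): top centre of the proud wing screw, on its axis, 28 mm above the flange. x runs along the wings and turns with the screw; z up. Wings: a bar 44 mm long (x), 8 mm wide (y), 2 to 14 mm below this point; hub 18 mm across. Prongs on the flange = key's foot 28 mm below this point. Nothing centres the key but the placing; the prongs have about 18 degrees of play either way before they meet the wings.
- wing_screw (a joint): turn of the proud wing screw, rad: 0 at the start, growing clockwise seen from above, stop at 2.4. Stiff: about 0.1 N m of friction; stays where it is left; does not sink noticeably in a quarter turn.

How it is judged:
By the outcome, as a careful person would: the job done as asked, in the order asked, and still so for the second after the job is handed in, with the robot touching nothing.
It also fails if it takes over 45 s, if anything falls off the work surface, if the arm or the gripper's body presses on something with over 40 N, if the wrist force passes 120 N, or if a joint passes its speed limit or range.

### The arm

A 6-joint arm with a two-finger parallel gripper is mounted at the origin on a cart in front of the work surface, level with it; the furniture and walls round the work are solid. World frame = base frame: x ahead of the robot, y to its left, z up, the work surface at z = 0. Lengths are in mm, angles in rad, forces in N, time in s.
With the tool pointing down it reaches from about 350 to 775 mm from the base axis. Payload 7.3 kg.
Tool frame: the origin (TCP) lies on the centre line of the jaws, within the pads' length; the fingertips stand finger_overhang ahead of it and the grasp point (between the pads) lies 8 mm behind it (finger_overhang is the distance from the TCP to the fingertips, in mm); z points along the fingers, y is the line along which they close (so a half turn about z gives the same grasp; the last joint's range is limited). The gripper opens to 92 mm and grips with 3 to 60 N. Pads are 19 mm wide; open, the fingers measure 130 mm over their backs; the gripper's body (75 mm by 190 mm) begins 47 mm behind the grasp point.
Start: joints at [-1.257, 0.342, 1.524, -0, 1.275, -0.146], TCP at [233.002, -470.482, 237.741] pointing down, gripper open.
Joint ranges: [-2.53, 2.53], [-0.77, 2.02], [0.04, 2.7], [-1, 4.14], [0.28, 2.66], [-3.11, 3.11]. Speed limits (rad/s): [2.57, 2.57, 3.14, 3.14, 3.14, 3.14].

### API

Orientations are given as [roll, pitch, yaw] about the fixed x, y, z axes, in that order (R = Rz(yaw) Ry(pitch) Rx(roll)).
In Python, from plant import get_obs, capture, close_job, finger_overhang gives the robot as it stands.
- The arm moves only by the shell command python3 -m inch 'ROWS'. ROWS is JSON, one flat list of numbers, 7 for each row, row after row: the turn, a rotation vector about the tool's x, y, z scaled (see below), then the shift along the tool's x, y, z scaled (see below), then the closure, from -1 (fully open) to 1 (shut). In form: [ax, ay, az, tx, ty, tz, gripper, ax, ay, az, tx, ty, tz, gripper, ...]. A call has 1 to 10 rows; each row shifts and turns the commanded pose from where the row before left it, along the tool's axes as they then stand; what a row does not reach is not made up. The controller multiplies each number of a shift by 0.8 m and each number of a turn by 1.5 rad. A row lasts 1/12 s, in which the tool goes at most 41.7 mm and 7.16 degrees, less where a joint would pass 70% of its speed; a pose out of reach is approached as far as the arm can. A call with a number of a shift or a turn outside -1 to 1 is refused whole. A call with a gripper value outside its range is refused whole. The fingers move at their own pace and stop on an object; the grip force is fixed at half the most. Time passes only in rows, so rows that do not move let the fingers close. It gives the time, the measured TCP pose, the force, the opening and the grip force at its end, in the units of the state.
- get_obs(): the state, without advancing time (a new reading comes with each control period).
- capture(name): name is "side" or "top"; returns a dict with "image" (400x640x3 uint8, red, green, blue), "mtx" (3x3 intrinsics, pixels), "pose" (4x4, takes a point from camera to world coordinates). Camera axes: x right, y up, looking along -z (the intrinsics and any distortion apply to the point x, -y, -z); pixel columns grow to the right and rows downward; lengths in mm; the calibration is good to about 2 mm. A picture is of the moment at which its call begins. There is no depth.
- close_job(): hands the job in; it is judged then, once.
The state is a dict: "time": time; "joint_positions": joint angles; "dq": joint speeds; "tau": joint torques, N m; "tool_pos": TCP position; "tcp_rot": TCP orientation; "contact_force": force on the tool from outside, world axes, zero at the start; "moment": the same for the moment, N m; "grip_width": finger opening in mm; "finger_force": force on a finger pad.
Only numpy, scipy, OpenCV 4.12 (cv2) and the standard library are available. Lean on these libraries where they do the work, as an engineer would, in place of code of your own. Each camera call takes 0.05 s, during which the arm holds its last target. There are 200 camera calls.

## Working session

There is one attempt and no reset: what is moved stays moved. The work goes in short steps, Python scripts to look and compute and a shell command to move; the robot and the scene stay as the last step left them, time stands still between calls to the robot, and variables do not carry over. Pictures are saved under pics/ and viewed, at most 10 in all, crops included, and the job is handed in when it is done.

```bash
ls; mkdir -p pics
python3 - <<'E'
from plant import *
import cv2,numpy as np
print(finger_overhang); o=get_obs(); print(o)
for n in("side","top"):
    c=capture(n); cv2.imwrite(f"pics/{n}0.png",c["image"][:,:,::-1]); print(n,c["mtx"].tolist(),np.round(c["pose"],4).tolist(),[k for k in c])
E
```

```text
pics
11.0
{'time': 0.0, 'joint_positions': array([-1.25701868e+00,  3.42711756e-01,  1.52502277e+00, -2.15505813e-05,
        1.27539413e+00, -1.45989835e-01]), 'dq': array([ 9.96881003e-04, -3.79615206e-04,  2.39617582e-05, -1.26400861e-03,
       -6.45023607e-05, -4.30458288e-04]), 'tau': array([ 1.27303123e-03, -4.31237090e+01, -2.44217956e+01,  7.18262047e-02,
        5.59492351e-02, -1.44049159e-04]), 'tool_pos': array([ 232.85972874, -470.09442764,  237.04863374]), 'tcp_rot': array([-3.14006999e+00, -2.03057753e-04,  4.59773612e-01]), 'contact_force': array([ 0.19553634,  0.49634558, -0.38728921]), 'moment': array([ 0.01385447,  0.00999901, -0.05115894]), 'finger_force': 0.0, 'grip_width': 91.88998608332851}
side [[399.53701064864873, 0.0, 317.58706213294073], [0.0, 399.53701064864873, 195.31418731099424], [0.0, 0.0, 1.0]] [[-0.9414, 0.2101, -0.264, 323.3104], [-0.3368, -0.6304, 0.6994, 886.4814], [-0.0195, 0.7473, 0.6642, 637.5857], [0.0, 0.0, 0.0, 1.0]] ['image', 'mtx', 'pose']
top [[495.0031998071461, 0.0, 315.4901109675638], [0.0, 495.0031998071461, 208.50020997830967], [0.0, 0.0, 1.0]] [[-0.0035, 0.989, -0.148, 419.089], [-1.0, -0.0034, 0.0006, 306.1983], [0.0001, 0.148, 0.989, 927.1856], [0.0, 0.0, 0.0, 1.0]] ['image', 'mtx', 'pose']
```

View pics/side0.png

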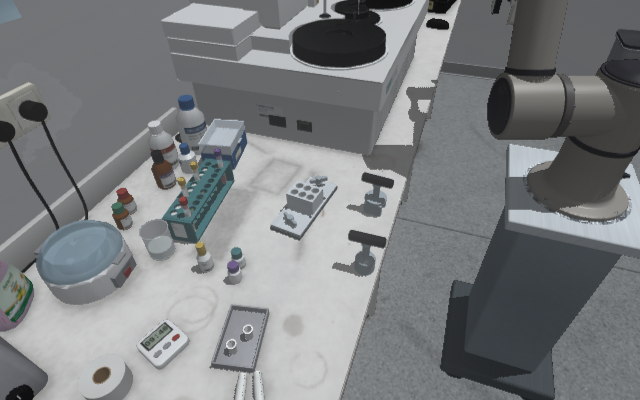

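View pics/top0.png

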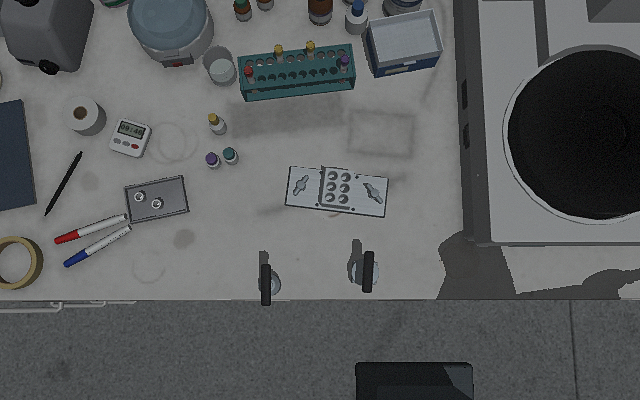

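The side view shows the plate at (305,205) and the two T keys at (376,190) and (366,250). In the top view the plate is at (337,190), the keys are at (265,284) and (368,271), and the proud screw is at (373,190). I'll zoom in to tell the keys apart.

Run:
```python
import cv2,numpy as np
s=cv2.imread("pics/side0.png");t=cv2.imread("pics/top0.png")
a=cv2.resize(s[165:280,265:395],None,fx=5,fy=5,interpolation=cv2.INTER_CUBIC)
b=cv2.resize(t[155:310,245:405],None,fx=3.75,fy=3.75,interpolation=cv2.INTER_CUBIC)
cv2.imwrite("pics/a.png",a);cv2.imwrite("pics/b.png",b)
```

```text
(no output)
```

View pics/a.png

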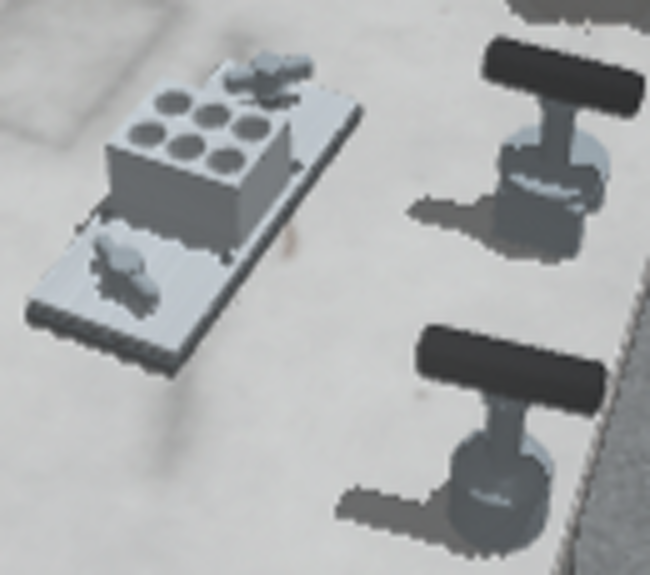

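View pics/b.png

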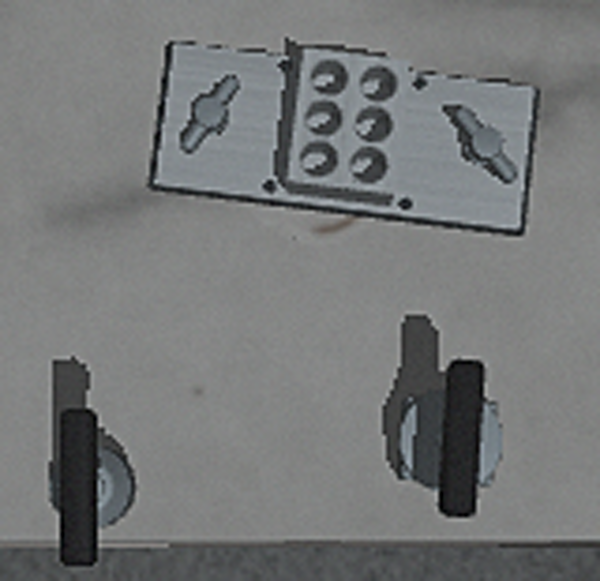

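The forked key is the one at top pixel (368,271), with two slabs visible under its disc. The round key is at (265,284). The proud screw's hub is at about top px (374,192) and its wings run upper-left to lower-right. Next I'll measure.

```bash
cat > h.py <<'E'
import cv2,numpy as np
from plant import *
def ray(c,p):
    P=c["pose"];K=c["mtx"];d=np.linalg.inv(K)@[p[0],p[1],1];d=P[:3,:3]@(d*[1,-1,-1]);return P[:3,3],d/np.linalg.norm(d)
def onz(c,p,z):
    o,d=ray(c,p);return o+d*(z-o[2])/d[2]
def tri(c1,p1,c2,p2):
    A=np.zeros((3,3));b=np.zeros(3);R=[ray(c1,p1),ray(c2,p2)]
    for o,d in R:
        M=np.eye(3)-np.outer(d,d);A+=M;b+=M@o
    x=np.linalg.solve(A,b);gap=[np.linalg.norm(np.cross(x-o,d)) for o,d in R];return x,sum(gap)
def proj(c,X):
    P=c["pose"];q=P[:3,:3].T@(np.asarray(X,float)-P[:3,3])*[1,-1,-1];q=c["mtx"]@q;return q[:2]/q[2]
def blob(img,roi,th):
    x0,y0,x1,y1=roi;m=(img[y0:y1,x0:x1].max(2)<th).astype(np.uint8)
    n,l,s,ce=cv2.connectedComponentsWithStats(m);k=1+np.argmax(s[1:,4]);ys,xs=np.nonzero(l==k)
    pts=np.stack([xs+x0,ys+y0],1).astype(np.float32);r=cv2.minAreaRect(pts);return pts.mean(0),r,len(pts)
E
python3 - <<'E'
from h import *
np.set_printoptions(precision=2,suppress=True)
s=capture("side");t=capture("top")
for nm,rs,rt in(("fork",(355,165,398,192),(355,245,385,300)),("round",(342,222,392,252),(255,255,275,310))):
    bs=blob(s["image"],rs,45);bt=blob(t["image"],rt,38)
    x,g=tri(s,bs[0],t,bt[0]);print(nm,bs,bt,x,g)
    # ends of bar along top axis
    bp=cv2.boxPoints(bt[1]);L=[onz(t,p,94) for p in bp];print(np.array(L)[:,:2].tolist())
# plate: bright contour in top
im=t["image"];hsv=cv2.cvtColor(im,cv2.COLOR_RGB2HSV)
b2=lambda p:(245+(p[0]+.5)/3.75-.5,155+(p[1]+.5)/3.75-.5)
a2=lambda p:(265+(p[0]+.5)/5-.5,165+(p[1]+.5)/5-.5)
C=[onz(t,b2(p),14) for p in((168,43),(539,89),(525,233),(150,186))]
C=np.array(C);print("plate corners",C,C.mean(0),[np.linalg.norm(C[i]-C[i-1]) for i in range(4)])
ex=(C[0]+C[3]-C[1]-C[2])[:2];ex/=np.linalg.norm(ex);print("screw from plate",C.mean(0)[:2]-68*ex,"yaw",np.degrees(np.arctan2(ex[1],ex[0])))
h,g=tri(s,a2((268,62)),t,b2((484,140)));print("hub",h,g,onz(t,b2((484,140)),42))
print("tips",tri(s,a2((312,65)),t,b2((511,178))),tri(s,a2((226,80)),t,b2((452,108))))
x0,y0=350,170
cv2.imwrite("pics/c.png",cv2.resize(np.hstack([im[170:215,350:395,::-1],s["image"][165:210,300:345,::-1]]),None,fx=8,fy=8,interpolation=cv2.INTER_NEAREST))
E
```

```text
Traceback (most recent call last):
  File "h.py", line 16, in blob
    n,l,s,ce=cv2.connectedComponentsWithStats(m);k=1+np.argmax(s[1:,4]);ys,xs=np.nonzero(l==k)
                                                     ~~~~~~~~~^^^^^^^^^
ValueError: attempt to get argmax of an empty sequence
```

```bash
cat > m.py <<'E'
from h import *
np.set_printoptions(precision=2,suppress=True)
s=capture("side");t=capture("top")
for nm,rs,rt in(("fork",(358,168,398,192),(355,245,385,300)),("round",(345,225,392,252),(255,255,275,310))):
    print([np.percentile(i[r[1]:r[3],r[0]:r[2]].max(2),[0,5,20,40,60]) for i,r in((s["image"],rs),(t["image"],rt))])
    bs=blob(s["image"],rs,65);bt=blob(t["image"],rt,50)
    x,g=tri(s,bs[0],t,bt[0]);print(nm,bs,bt,x,g)
    bp=cv2.boxPoints(bt[1]);L=[onz(t,p,94) for p in bp];print(np.array(L)[:,:2].tolist())
im=t["image"]
b2=lambda p:(245+(p[0]+.5)/3.75-.5,155+(p[1]+.5)/3.75-.5)
a2=lambda p:(265+(p[0]+.5)/5-.5,165+(p[1]+.5)/5-.5)
C=np.array([onz(t,b2(p),14) for p in((168,43),(539,89),(525,233),(150,186))]);print("plate corners",C,C.mean(0),[np.linalg.norm(C[i]-C[i-1]) for i in range(4)])
ex=(C[0]+C[3]-C[1]-C[2])[:2];ex/=np.linalg.norm(ex);print("screw from plate",C.mean(0)[:2]-68*ex,"yaw",np.degrees(np.arctan2(ex[1],ex[0])))
h,g=tri(s,a2((268,62)),t,b2((484,140)));print("hub",h,g,onz(t,b2((484,140)),42))
print("tips",tri(s,a2((312,65)),t,b2((511,178))),tri(s,a2((226,80)),t,b2((452,108))))
cv2.imwrite("pics/c.png",cv2.resize(np.hstack([im[170:215,350:395,::-1],s["image"][165:210,300:345,::-1]]),None,fx=8,fy=8,interpolation=cv2.INTER_NEAREST))
E
python3 m.py
```

```text
[array([ 50.,  52.,  58., 113., 196.]), array([  6.  ,  27.45,  41.  ,  67.  , 130.4 ])]
fork (array([377.45, 179.96], dtype=float32), ((377.45849609375, 180.15560913085938), (30.98393440246582, 8.696114540100098), 14.931416511535645), 258) (array([367.5, 271.5], dtype=float32), ((367.3463134765625, 271.45916748046875), (10.354796409606934, 41.419189453125), 3.5763344764709473), 417) [436.79 218.31  86.51] 0.8446638851399952
[[403.64195277548816, 230.78046836098088], [472.14596103403755, 225.27176005449593], [471.00248104777376, 207.92551648275474], [402.52527175868084, 213.64456363409727]]
[array([ 53.,  57.,  62., 125., 198.]), array([ 7., 23., 36., 55., 83.])]
round (array([367.97, 238.82], dtype=float32), ((366.9803161621094, 238.58360290527344), (37.104373931884766, 10.077730178833008), 13.240518569946289), 337) (array([265.47, 284.6 ], dtype=float32), ((265.5, 284.5), (41.0, 9.0), 90.0), 412) [414.79 389.94  85.71] 2.411840381909531
[[450.12102588264975, 397.19353381813346], [450.0690686065327, 382.1293732630224], [382.6420265495971, 381.44546288341775], [382.6935100718784, 396.3282487333617]]
plate corners [[636.88 354.57  14.  ]
 [612.59 168.22  14.  ]
 [539.71 177.01  14.  ]
 [563.96 363.22  14.  ]] [588.29 265.75  14.  ] [np.float64(73.43227226210729), np.float64(187.92052258247267), np.float64(73.40908026962062), np.float64(187.77844284216712)]
screw from plate [579.5  198.32] yaw 82.57652430007697
hub [580.45 199.84  44.06] 1.4256182610739532 [581.53 199.74  42.  ]
tips (array([563.15, 186.16,  36.08]), np.float64(1.313247212187601)) (array([596.61, 214.57,  40.5 ]), np.float64(2.1702307707868256))
```

View pics/c.png

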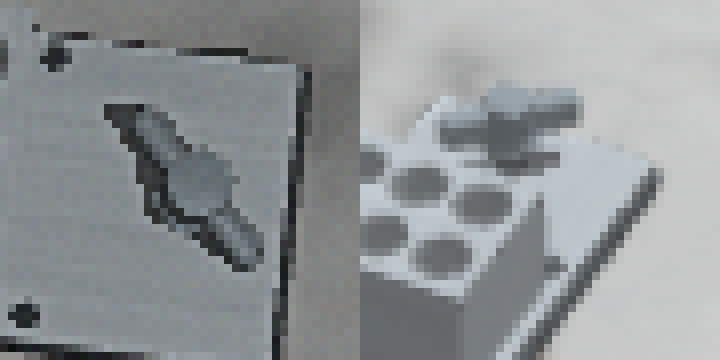

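The crop shows the hub at top px (374.9,191.8) and side px (318.9,176.4), with the wings at about 38° yaw. The bar measures 68 mm long at z≈86 and the screw top z≈43, both as expected. Next I'll check the machine corner for clearance and write a planning helper.

```bash
cat > d.py <<'E'
import sys
from h import *
np.set_printoptions(precision=2,suppress=True)
def delta(x,y,z,yaw,o=None):
    o=o or get_obs();p=o["tool_pos"];r=o["tcp_rot"];w=r[2]
    d=np.array([x,y,z])-p
    t=np.array([np.cos(w)*d[0]+np.sin(w)*d[1],np.sin(w)*d[0]-np.cos(w)*d[1],-d[2]])
    dy=(np.radians(yaw)-w+np.pi)%(2*np.pi)-np.pi
    print("t",round(o["time"],2),"pos",p,"rpy deg",np.degrees(r),"F",o["contact_force"],"M",o["moment"],"w",o["grip_width"],"q6",o["joint_positions"][5]); print("shift units",np.round(t/800,4),"min rows",np.ceil(np.linalg.norm(t)/41.7),"az units",round(-dy/1.5,4),"rows",np.ceil(abs(dy)/.125))
if __name__=="__main__": delta(*map(float,sys.argv[1:5]))
E
python3 - <<'E'
from h import *
s=capture("side");t=capture("top")
print("foot",onz(s,(373,152),0)); print("top",tri(s,(385,82),t,(478,243)))
print(onz(t,(463,243),0),onz(t,(374.9,191.75),42),tri(s,(318.9,176.4),t,(374.9,191.75)))
u=onz(t,(350+148/8-.5,170+112/8-.5),40)-onz(t,(350+255/8-.5,170+250/8-.5),40);print(u,np.degrees(np.arctan2(u[1],u[0])))
E
python3 -m inch '[0,0,-0.083,0,0,-0.01,-1,0,0,-0.083,0,0,-0.01,-1,0,0,-0.083,0,0,-0.01,-1,0,0,-0.083,0,0,-0.01,-1,0,0,-0.083,0,0,-0.01,-1,0,0,-0.083,0,0,-0.01,-1,0,0,-0.083,0,0,-0.01,-1,0,0,-0.083,0,0,0,-1,0,0,-0.083,0,0,0,-1,0,0,-0.083,0,0,0,-1]'; python3 d.py 350 -150 300 176
```

```text
foot [4.93270121e+02 1.07610490e-01 0.00000000e+00]
top (array([468.74655249,  81.29280802, 245.12656974]), np.float64(7.105974182309229))
[491.46326408  29.32808494   0.        ] [581.92655669 197.55379817  42.        ] (array([580.16431221, 197.5584874 ,  44.34256705]), np.float64(2.69091438463624))
[32.00622011 23.68473492  0.        ] 36.50159385923079
time: 1.23
tool_pos: [233.0, -470.5, 293.9]
tcp_rot: [3.142, 0.0, 1.711]
contact_force: [-0.3, 0.5, 0.2]
grip_width: 91.6
finger_force: 0.0
t 1.23 pos [ 233.02 -470.45  293.89] rpy deg [180.     0.02  98.03] F [-0.31  0.46  0.22] M [ 0.01 -0.11  0.03] w 91.6397292863616 q6 -1.3971548842809902
shift units [ 0.38  0.2  -0.01] min rows 9.0 az units -0.9072 rows 11.0
```

```bash
python3 -m inch '[0,0,-0.083,0,0,0,-1,0,0,-0.083,0,0,0,-1,0,0,-0.083,0,0,0,-1,0,0,-0.083,0,0,0,-1,0,0,-0.083,0,0,0,-1,0,0,-0.083,0,0,0,-1,0,0,-0.083,0,0,0,-1,0,0,-0.083,0,0,0,-1,0,0,-0.083,0,0,0,-1,0,0,-0.083,0,0,0,-1]' >/dev/null;python3 -m inch '[0,0,-0.077,0,0,0,-1,0,0,0,0,0,0,-1]'; python3 d.py 370 -100 294 176
```

```text
time: 2.23
tool_pos: [233.0, -470.4, 293.7]
tcp_rot: [-3.142, 0.0, 3.069]
contact_force: [0.4, 0.2, -0.5]
grip_width: 91.9
finger_force: 0.0
t 2.23 pos [ 232.99 -470.45  293.71] rpy deg [-180.      0.    175.86] F [ 0.35  0.18 -0.54] M [ 0.07 -0.15 -0.  ] w 91.89903427388741 q6 -2.7555848338550257
shift units [-0.14  0.47 -0.  ] min rows 10.0 az units -0.0016 rows 1.0
```

```bash
python3 -m inch '[0,0,0,-0.014,0.047,0,-1,0,0,0,-0.014,0.047,0,-1,0,0,0,-0.014,0.047,0,-1,0,0,0,-0.014,0.047,0,-1,0,0,0,-0.014,0.047,0,-1,0,0,0,-0.014,0.047,0,-1,0,0,0,-0.014,0.047,0,-1,0,0,0,-0.014,0.047,0,-1,0,0,0,-0.014,0.047,0,-1,0,0,0,-0.014,0.047,0,-1]'; python3 d.py 437 218.3 200 176
```

```text
time: 3.07
tool_pos: [373.5, -102.3, 294.0]
tcp_rot: [-3.141, 0.001, 3.061]
contact_force: [1.8, -1.5, -0.0]
grip_width: 91.5
finger_force: 0.0
t 3.07 pos [ 373.51 -102.27  294.02] rpy deg [-179.98    0.05  175.37] F [ 1.75 -1.51 -0.02] M [ 0.09 -0.17 -0.03] w 91.5266396600327 q6 -1.9557181109149122
shift units [-0.05  0.41  0.12] min rows 9.0 az units -0.0074 rows 1.0
```

```bash
python3 -m inch '[0,0,0,-0.005,0.045,0,-1,0,0,0,-0.005,0.045,0,-1,0,0,0,-0.005,0.045,0,-1,0,0,0,-0.005,0.045,0,-1,0,0,0,-0.005,0.045,0.02,-1,0,0,0,-0.005,0.045,0.02,-1,0,0,0,-0.005,0.045,0.02,-1,0,0,0,-0.005,0.045,0.02,-1,0,0,0,-0.005,0.045,0.02,-1,0,0,0,0,0,0.02,-1]'; python3 -m inch '[0,0,0,0,0,0,-1,0,0,0,0,0,0,-1]'>/dev/null; python3 d.py 437 218.3 110 176
```

```text
time: 3.9
tool_pos: [434.6, 221.4, 196.9]
tcp_rot: [3.139, 0.001, 3.065]
contact_force: [-0.9, -0.6, -0.2]
grip_width: 91.9
finger_force: 0.0
t 4.07 pos [433.32 216.08 197.21] rpy deg [-179.93   -0.12  175.54] F [-0.23 -0.46  0.49] M [ 0.11 -0.14 -0.01] w 91.89107620696404 q6 -1.1884170369859688
shift units [-0.    0.    0.11] min rows 3.0 az units -0.0053 rows 1.0
```

```bash
python3 -m inch '[0,0,-0.005,-0.005,0.002,0.03,-1,0,0,0,0,0,0.03,-1,0,0,0,0,0,0.03,-1,0,0,0,0,0,0.02,-1,0,0,0,0,0,0.015,-1,0,0,0,0,0,0.01,-1,0,0,0,0,0,0,-1,0,0,0,0,0,0,-1]'; python3 d.py 437 218.3 89 176
python3 - <<'E'
from h import *
s=capture("side");t=capture("top")
cv2.imwrite("pics/d.png",np.vstack([cv2.resize(i,None,fx=5,fy=5,interpolation=cv2.INTER_CUBIC) for i in (s["image"][140:200,330:450,::-1],t["image"][240:300,320:440,::-1])]))
E
```

```text
time: 4.73
tool_pos: [438.7, 217.0, 90.6]
tcp_rot: [3.141, 0.001, 3.071]
contact_force: [0.2, 0.9, -0.7]
grip_width: 91.7
finger_force: 0.0
t 4.73 pos [438.75 217.    90.63] rpy deg [179.98   0.07 175.95] F [ 0.19  0.88 -0.67] M [ 0.07 -0.2   0.04] w 91.65056987113324 q6 -1.197379468739672
shift units [0. 0. 0.] min rows 1.0 az units -0.0006 rows 1.0
```

View pics/d.png

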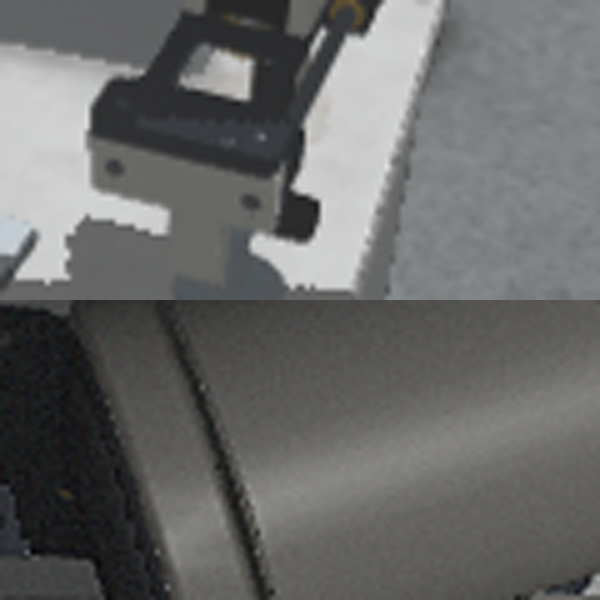

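The side view shows the fingers straddling the bar, with the bar end at crop (300,215). In the top view the arm hides the key. I'll close the gripper.

```bash
python3 -m inch '[0,0,0,0.0018,-0.001,0.001,-1,0,0,0,0,0,0,-1,0,0,0,0,0,0,1,0,0,0,0,0,0,1,0,0,0,0,0,0,1,0,0,0,0,0,0,1,0,0,0,0,0,0,1,0,0,0,0,0,0,1,0,0,0,0,0,0,1]'; python3 d.py 437 218.3 169 176
```

```text
time: 5.58
tool_pos: [436.6, 216.8, 88.9]
tcp_rot: [-3.141, 0.0, 3.073]
contact_force: [-0.3, -0.1, 0.8]
grip_width: 49.7
finger_force: 0.0
t 5.58 pos [436.56 216.8   88.87] rpy deg [-179.99    0.    176.06] F [-0.34 -0.1   0.79] M [ 0.13 -0.13  0.  ] w 49.71706253873584 q6 -1.198370149025025
shift units [-0.   0.  -0.1] min rows 2.0 az units 0.0007 rows 1.0
```

```bash
python3 -m inch '[0,0,0,0,0,0,1,0,0,0,0,0,0,1,0,0,0,0,0,0,1,0,0,0,0,0,0,1,0,0,0,0,0,0,1,0,0,0,0,0,0,1,0,0,0,0,0,0,1,0,0,0,0,0,0,1,0,0,0,0,0,0,1]'; python3 d.py 437 218.3 89 176
```

```text
time: 6.33
tool_pos: [436.5, 216.8, 88.8]
tcp_rot: [-3.142, -0.0, 3.073]
contact_force: [0.6, -0.7, -1.1]
grip_width: 15.7
finger_force: 29.9
t 6.33 pos [436.54 216.79  88.84] rpy deg [-179.99   -0.    176.06] F [ 0.57 -0.7  -1.07] M [ 0.14 -0.15  0.  ] w 15.661822467192252 q6 -1.1983131507465665
shift units [-0.  0. -0.] min rows 1.0 az units 0.0007 rows 1.0
```

```bash
python3 -m inch '[0,0,0,0,0,-0.01,1,0,0,0,0,0,-0.015,1,0,0,0,0,0,-0.02,1,0,0,-0.06,0,0,-0.02,1,0,0,-0.08,0,0,-0.02,1,0,0,-0.08,0,0,-0.015,1,0,0,-0.08,0,0,0,1,0,0,-0.08,0,0,0,1,0,0,-0.08,0,0,0,1]';python3 -m inch '[0,0,-0.023,0,0,0,1,0,0,0,0,0,0,1,0,0,0,0,0,0,1]';  python3 d.py 580.5 198.5 169 217.5
```

```text
time: 7.08
tool_pos: [436.4, 216.7, 169.6]
tcp_rot: [-3.141, 0.0, -2.514]
contact_force: [-0.1, 0.7, -2.3]
grip_width: 16.1
finger_force: 29.9
time: 7.33
tool_pos: [436.4, 216.7, 169.2]
tcp_rot: [-3.141, -0.0, -2.487]
contact_force: [0.4, -0.6, -1.4]
grip_width: 15.8
finger_force: 29.9
t 7.33 pos [436.44 216.74 169.17] rpy deg [-179.99   -0.   -142.52] F [ 0.4  -0.59 -1.45] M [ 0.14 -0.07  0.01] w 15.83709847761559 q6 -1.9213032613865368
shift units [-0.13 -0.13  0.  ] min rows 4.0 az units -0.0002 rows 1.0
```

```bash
python3 -m inch '[0,0,0,-0.0215,-0.0213,0,1,0,0,0,-0.0215,-0.0213,0,1,0,0,0,-0.0215,-0.0213,0,1,0,0,0,-0.0215,-0.0213,0,1,0,0,0,-0.0215,-0.0213,0,1,0,0,0,-0.0215,-0.0213,0,1,0,0,0,0,0,0.01,1,0,0,0,0,0,0.01,1,0,0,0,0,0,0,1,0,0,0,0,0,0,1]';  python3 d.py 580.5 198.5 138 217.5
python3 - <<'E'
from h import *
s=capture("side");t=capture("top")
cv2.imwrite("pics/e.png",np.hstack([cv2.resize(i,None,fx=5,fy=5,interpolation=cv2.INTER_NEAREST) for i in (s["image"][110:220,270:350,::-1],t["image"][130:240,320:400,::-1])]))
E
```

```text
time: 8.17
tool_pos: [579.2, 198.8, 152.0]
tcp_rot: [3.14, -0.003, -2.486]
contact_force: [-1.3, 0.3, -1.3]
grip_width: 15.8
finger_force: 29.9
t 8.17 pos [579.17 198.75 151.97] rpy deg [ 179.92   -0.16 -142.44] F [-1.3  0.3 -1.3] M [ 0.17 -0.09 -0.04] w 15.795476682717458 q6 -2.0209409181962936
shift units [-0.   -0.    0.02] min rows 1.0 az units 0.0007 rows 1.0
```

View pics/e.png

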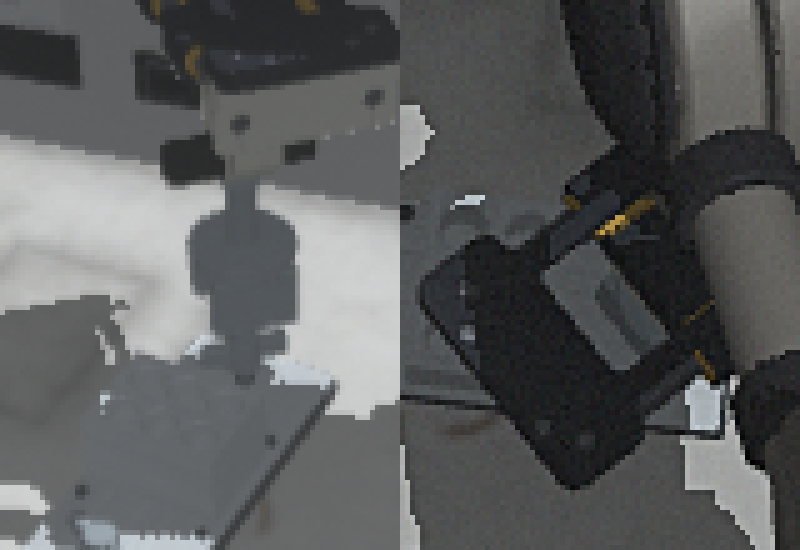

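The key hangs upright above the screw, with the disc centre at about side px (318.3,158) and one wing still visible at px (327,179). I'll compare this with the projections to get the camera-to-robot bias.

Run:
```python
from h import *
np.set_printoptions(precision=2,suppress=True)
s=capture("side");o=get_obs();T=o["tool_pos"];g=s["image"].mean(2)
for r in (147,148,149,150,153,154,155,156,157,158,160,162,164,166,168):
    print(r,g[r,300:338].astype(int))
for dz in(-85+76,-85+56,-85+38,-85+30,-85):
  print(dz,proj(s,T+[0,0,dz-4]))
print(T)
for c in ([0,0],[25,0]): pass
a=np.linspace(0,6.28,200)
for z in(38,30):
  q=np.array([proj(s,T+[25*np.cos(x),25*np.sin(x),z-89]) for x in a]);print(z,q.min(0),q.max(0))
```

```text
147 [189 189 188 185 182 180 180 181 181 181 179 177 175 170 126  87  85  86
  86  83  96 157 160 162 163 123 118 113 112 112 100  99  98  97  98  97
  97  98]
148 [195 195 193 191 188 187 188 187 188 188 188 188 187 183 132  86  82  84
  83  82  98 163 166 165 166 166 165 162 159 157 120 115 112 113 114 101
  99  98]
149 [198 196 195 193 190 189 188 189 190 191 192 192 194 192 137  87  83  83
  84  82 100 170 174 173 172 171 169 166 165 161 158 156 158 161 164 126
 117 112]
150 [201 200 198 192 191 194 194 194 194 194 195 197 197 192 136  86  82  84
  84  83  99 169 177 182 182 180 177 175 174 170 166 163 164 163 166 165
 160 158]
153 [205 204 203 202 201 200 199 199 190 137  93  86  86  85  85  82  83  83
  84  83  81  86  86  86  86  87 126 181 192 192 193 195 196 195 190 189
 186 182]
154 [205 204 203 203 202 200 200 195 140  92  86  85  85  85  84  82  83  84
  84  83  81  86  86  86  85  86  85 127 181 194 195 196 198 199 198 197
 195 193]
155 [203 203 204 204 203 201 200 165  95  86  86  85  85  86  84  82  83  85
  84  83  80  85  86  85  85  85  86  87 132 195 199 199 198 20
[... 791 characters left out ...]
04 204 205 204 205
 206 204]
164 [181 184 187 190 194 196 197 143  91  84  85  85  86  86  88  87  88  87
  87  88  87  87  86  86  87  88  89  87  87 156 200 203 204 205 204 204
 205 206]
166 [166 172 178 185 191 195 197 155  92  87  87  81  86  87  90  89  88  87
  86  87  86  86  86  86  86  87  86  87  87 156 199 202 202 203 204 204
 205 206]
168 [169 175 182 185 189 194 196 198 157 122 131  97  85  87  87  86  87  87
  87  87  87  87  87  87  87  88  88  88  88 157 200 204 204 204 203 203
 204 206]
-9 [317.29 142.66]
-29 [317.47 150.14]
-47 [317.62 156.68]
-55 [317.69 159.54]
-85 [317.94 169.94]
[580.25 198.98 153.41]
38 [306.58 150.27] [328.67 163.36]
30 [306.71 153.1 ] [328.68 166.24]
```

Run:
```python
from h import *
np.set_printoptions(precision=2,suppress=True,linewidth=200)
s=capture("side");t=capture("top")
S=cv2.imread("pics/side0.png").mean(2).astype(int);T=cv2.imread("pics/top0.png").mean(2).astype(int)
print("side cols 308-330")
for r in range(173,187): print(r,S[r,308:331])
print("top cols 360-386")
for r in range(182,205): print(r,T[r,360:387])
X=np.array([580.25,198.98,0])
for z in(42,36,28,20,14): print(z,proj(s,X+[0,0,z]),proj(t,X+[0,0,z]))
```

```text
side cols 308-330
173 [183 178 173 168 164 165 164 169 175 180 183 186 188 190 191 192 194 197 198 197 197 198 199]
174 [182 178 173 168 163 164 170 175 179 179 182 186 189 191 191 192 194 195 196 196 197 196 196]
175 [181 178 173 167 162 161 169 178 181 166 170 179 187 190 187 189 189 190 191 196 196 197 196]
176 [183 179 180 172 163 162 168 170 164 162 163 163 163 174 156 167 165 169 168 192 198 198 198]
177 [176 180 203 193 173 168 169 140 157 161 162 163 163 159 164 163 155 151 145 166 198 199 199]
178 [155 209 195 193 174 178 168 144 147 152 158 161 155 127 138 132 121 110 102 149 197 201 200]
179 [203 192 167 167 165 164 159 152  95 105 128 144 105 104  98  98  97  96  94 150 197 201 199]
180 [196 168 133 150 144 136 125 114  91  90  92  94  96 104  99 103 101 119 120 170 198 200 199]
181 [196 166 101 105 101  97  98  96  90  89  91  92  91 108 125 149 148 193 200 199 200 196 198]
182 [194 172 109  97 100 104 103  95  89  89  91  93 103 132 167 196 197 195 204 200 200 183 196]
183 [195 194 157 125 134 151 150 124  92  92  94  98 118 136 159 182 182 193 196 198 198 197 197]
184 
[... 2403 characters left out ...]
 135 136 139 143 149  57  49  46  95 123 124  98 100 143 158  54  48]
201 [138 138 140 138 139 142 138 139 137 140 136 139 136 138 143 152  50  41  49 103 135 118  62 147 154  51  80]
202 [140 138 137 139 138 139 139 135 138 140 141 139 140 140 138 144 153 156  31  67 105  99  96 145 157  29  73]
203 [138 138 137 140 140 137 141 141 138 139 139 140 141 137 138 140 140 149 155  58  45  92 147 146 149  22 105]
204 [140 140 143 139 142 143 140 143 139 142 138 140 141 139 141 140 142 144 145 149 151 150 145 145 165  27  99]
42 [318.12 177.43] [374.13 192.66]
36 [318.17 179.39] [373.75 193.25]
28 [318.23 181.99] [373.24 194.02]
20 [318.29 184.55] [372.75 194.78]
14 [318.34 186.46] [372.38 195.35]
```

The side camera agrees with the robot to about 0.1 px on the key. The hub sits about 1.3 mm toward −y from the key axis. I'll nudge over and descend to just above the screw.

```bash
python3 -m inch '[0,0,0,0.0012,-0.0011,0.012,1,0,0,0,0,0,0.01,1,0,0,0,0,0,0,1,0,0,0,0,0,0,1,0,0,0,0,0,0,1]';  python3 d.py 580 197.7 128 217.5
python3 -m inch '[0,0,0,0,0,0.0035,1,0,0,0,0,0,0.0035,1,0,0,0,0,0,0,1,0,0,0,0,0,0,1]';  python3 d.py 580 197.7 123 217.5
```

```text
time: 8.83
tool_pos: [580.5, 197.4, 135.1]
tcp_rot: [3.142, -0.0, -2.486]
contact_force: [1.0, 0.5, -2.6]
grip_width: 15.6
finger_force: 29.9
t 8.83 pos [580.46 197.37 135.09] rpy deg [ 180.     -0.02 -142.44] F [ 0.96  0.51 -2.59] M [ 0.19 -0.12  0.02] w 15.648202695008106 q6 -2.0235308235105482
shift units [0.   0.   0.01] min rows 1.0 az units 0.0007 rows 1.0
time: 9.17
tool_pos: [580.3, 197.4, 129.5]
tcp_rot: [3.141, -0.0, -2.486]
contact_force: [0.2, 0.4, -1.4]
grip_width: 15.8
finger_force: 29.9
t 9.17 pos [580.34 197.37 129.49] rpy deg [ 179.99   -0.02 -142.43] F [ 0.18  0.38 -1.36] M [ 0.13 -0.06 -0.06] w 15.79926454222497 q6 -2.0235510416371314
shift units [0.   0.   0.01] min rows 1.0 az units 0.0008 rows 1.0
```

```bash
python3 -m inch '[0,0,0,0,0,0.004,1,0,0,0,0,0,0.003,1,0,0,0,0,0,0,1,0,0,0,0,0,0,1]';  python3 d.py 580 197.7 103 217.5
python3 - <<'E'
from h import *
s=capture("side")
cv2.imwrite("pics/f.png",cv2.resize(s["image"][120:215,270:370,::-1],None,fx=6,fy=6,interpolation=cv2.INTER_NEAREST))
E
```

```text
time: 9.5
tool_pos: [580.3, 197.4, 123.8]
tcp_rot: [3.141, -0.001, -2.486]
contact_force: [0.8, -0.5, -1.4]
grip_width: 15.6
finger_force: 29.9
t 9.5 pos [580.3  197.36 123.81] rpy deg [ 179.99   -0.03 -142.43] F [ 0.82 -0.47 -1.41] M [ 0.15 -0.1   0.05] w 15.617619440213216 q6 -2.023571797739637
shift units [0.   0.   0.03] min rows 1.0 az units 0.0008 rows 1.0
```

View pics/f.png

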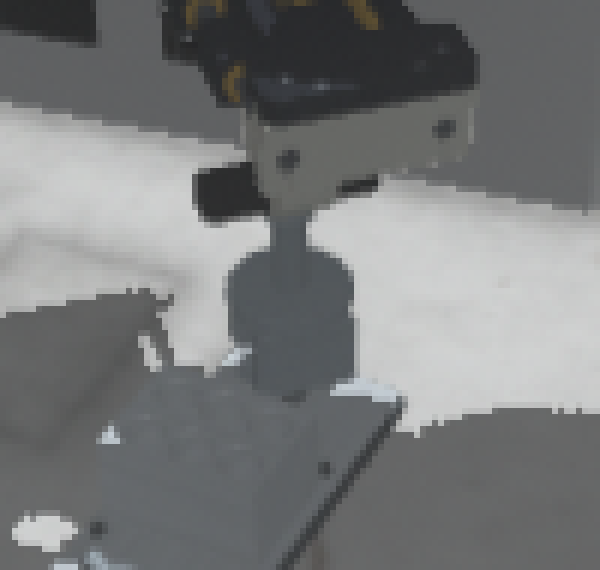

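The prongs straddle the screw at about side px (318,180), already below the hub top, with no contact force. I'll continue down.

```bash
python3 -m inch '[0,0,0,0,0,0.004,1,0,0,0,0,0,0.004,1,0,0,0,0,0,0,1,0,0,0,0,0,0,1]';  python3 d.py 580 197.7 103 217.5
python3 -m inch '[0,0,0,0,0,0.004,1,0,0,0,0,0,0.004,1,0,0,0,0,0,0.003,1,0,0,0,0,0,0,1,0,0,0,0,0,0,1]';  python3 d.py 580 197.7 103 217.5
```

```text
time: 9.88
tool_pos: [580.2, 197.3, 117.3]
tcp_rot: [3.141, -0.001, -2.486]
contact_force: [-0.1, -0.5, -2.7]
grip_width: 15.5
finger_force: 29.9
t 9.88 pos [580.24 197.33 117.3 ] rpy deg [ 179.99   -0.04 -142.43] F [-0.08 -0.47 -2.67] M [ 0.12 -0.06  0.02] w 15.502547913079248 q6 -2.023585967842567
shift units [-0.    0.    0.02] min rows 1.0 az units 0.0008 rows 1.0
time: 10.3
tool_pos: [580.3, 197.4, 108.6]
tcp_rot: [3.141, -0.001, -2.486]
contact_force: [0.5, 0.1, -2.4]
grip_width: 15.9
finger_force: 29.9
t 10.3 pos [580.32 197.36 108.59] rpy deg [ 179.99   -0.03 -142.43] F [ 0.51  0.11 -2.45] M [ 0.11 -0.1   0.  ] w 15.906835473293468 q6 -2.023579179773146
shift units [0.   0.   0.01] min rows 1.0 az units 0.0008 rows 1.0
```

```bash
python3 -m inch '[0,0,0,0,0,0.003,1,0,0,0,0,0,0.003,1,0,0,0,0,0,0,1,0,0,0,0,0,0,1]';  python3 d.py 580 197.7 103 217.5
python3 -m inch '[0,0,0,0,0,0.001,1,0,0,0,0,0,0,1,0,0,0,0,0,0,1]';  python3 d.py 580 197.7 103 217.5;python3 -m inch '[0,0,0,0,0,0.0006,1,0,0,0,0,0,0,1,0,0,0,0,0,0,1]';  python3 d.py 580 197.7 103 217.5
```

```text
time: 10.63
tool_pos: [580.3, 197.4, 103.9]
tcp_rot: [3.141, -0.0, -2.486]
contact_force: [0.7, -0.4, -2.0]
grip_width: 15.8
finger_force: 29.9
t 10.63 pos [580.32 197.39 103.89] rpy deg [ 179.99   -0.02 -142.43] F [ 0.7  -0.35 -2.03] M [ 0.16 -0.12 -0.  ] w 15.771454956098792 q6 -2.023555196772694
shift units [0. 0. 0.] min rows 1.0 az units 0.0008 rows 1.0
time: 10.88
tool_pos: [580.5, 197.4, 103.4]
tcp_rot: [-3.141, 0.0, -2.486]
contact_force: [0.2, -0.7, -1.5]
grip_width: 15.8
finger_force: 29.9
t 10.88 pos [580.5  197.37 103.37] rpy deg [-179.99    0.01 -142.43] F [ 0.21 -0.72 -1.51] M [ 0.14 -0.08  0.03] w 15.756668015395373 q6 -2.023573213404218
shift units [0. 0. 0.] min rows 1.0 az units 0.0008 rows 1.0
time: 11.13
tool_pos: [580.5, 197.4, 102.9]
tcp_rot: [-3.141, 0.0, -2.486]
contact_force: [1.0, 0.3, -0.5]
grip_width: 15.7
finger_force: 29.9
t 11.13 pos [580.53 197.39 102.9 ] rpy deg [-179.99    0.01 -142.43] F [ 1.05  0.26 -0.47] M [ 0.14 -0.15  0.01] w 15.741734066672596 q6 -2.0235526096160057
shift units [ 0.  0. -0.] min rows 1.0 az units 0.0008 rows 1.0
```

The flange contact is just beginning. I'll probe gently along tool y to find the hub clearance and centre the key.

```bash
cat > p.py <<'E'
from h import *
o=get_obs();F=o["contact_force"];w=o["tcp_rot"][2];p=o["tool_pos"]
u=np.array([np.cos(w),np.sin(w)]);v=np.array([np.sin(w),-np.cos(w)])
print("t %.2f"%o["time"],"x",p[:2]@u,"y",p[:2]@v,"z",p[2],"Fx %.2f Fy %.2f Fz %.2f"%(F[:2]@u,F[:2]@v,F[2]),"M",np.round(o["moment"],2))
E
python3 p.py
python3 -m inch '[0,0,0,0,0.0013,0,1,0,0,0,0,0,0,1,0,0,0,0,0,0,1]'>/dev/null; python3 p.py
python3 -m inch '[0,0,0,0,0.0007,0,1,0,0,0,0,0,0,1,0,0,0,0,0,0,1]'>/dev/null; python3 p.py
python3 -m inch '[0,0,0,0,0.0006,0,1,0,0,0,0,0,0,1,0,0,0,0,0,0,1]'>/dev/null; python3 p.py
```

```text
t 11.13 x -580.5015076410504 y -197.4709419119824 z 102.89711844399076 Fx -0.99 Fy -0.43 Fz -0.47 M [ 0.14 -0.15  0.01]
t 11.38 x -580.4535165331232 y -196.41963606045712 z 102.86355443046907 Fx 0.80 Fy 0.26 Fz -0.64 M [ 0.14 -0.14  0.  ]
t 11.63 x -580.4852322107305 y -195.9251308670345 z 102.87912796667892 Fx -0.23 Fy -0.24 Fz -1.46 M [ 0.1  -0.19 -0.02]
t 11.88 x -580.467083923491 y -195.63900105214455 z 102.83921318417902 Fx 0.46 Fy -2.24 Fz -1.01 M [-0.16 -0.36 -0.  ]
```

Contact on one side is at y' ≈ −195.7. Now the other side.

```bash
python3 -m inch '[0,0,0,0,-0.0026,0,1,0,0,0,0,-0.0013,0,1,0,0,0,0,0,0,1,0,0,0,0,0,0,1]'>/dev/null; python3 p.py
python3 -m inch '[0,0,0,0,-0.0007,0,1,0,0,0,0,0,0,1,0,0,0,0,0,0,1]'>/dev/null; python3 p.py
python3 -m inch '[0,0,0,0,-0.0007,0,1,0,0,0,0,0,0,1,0,0,0,0,0,0,1]'>/dev/null; python3 p.py
python3 -m inch '[0,0,0,0,-0.0006,0,1,0,0,0,0,0,0,1,0,0,0,0,0,0,1]'>/dev/null; python3 p.py
```

```text
t 12.22 x -580.491344308064 y -198.42590285122793 z 102.88494570712434 Fx -0.12 Fy 0.20 Fz 0.26 M [ 0.17 -0.06  0.  ]
t 12.47 x -580.4725207272841 y -198.93134876013318 z 102.88669717178186 Fx -0.21 Fy 1.80 Fz 1.73 M [0.4  0.07 0.04]
t 12.72 x -580.4371122193708 y -199.54009432439886 z 102.90860995643168 Fx 0.67 Fy 1.34 Fz 1.08 M [ 0.38  0.15 -0.06]
t 12.97 x -580.4867836576635 y -200.09938393578204 z 102.93163853830504 Fx 0.27 Fy 1.28 Fz 2.73 M [0.45 0.2  0.04]
```

```bash
python3 -m inch '[0,0,0,0,0,-0.0012,1,0,0,0,0,0,0,1,0,0,0,0,0,0,1]'>/dev/null; python3 p.py
python3 -m inch '[0,0,0,0,-0.0006,0,1,0,0,0,0,0,0,1,0,0,0,0,0,0,1]'>/dev/null; python3 p.py
python3 -m inch '[0,0,0,0,0.0018,0,1,0,0,0,0,0,0,1,0,0,0,0,0,0,1]'>/dev/null; python3 p.py
```

```text
t 13.22 x -580.2656545226067 y -200.1930327373266 z 103.42617541494793 Fx -0.12 Fy 0.31 Fz -1.83 M [ 0.26 -0.02  0.  ]
t 13.47 x -580.2800891977446 y -200.38454319396442 z 103.47445930371332 Fx 1.08 Fy 1.53 Fz -2.10 M [ 0.39  0.15 -0.05]
t 13.72 x -580.4722118701976 y -199.39370782969758 z 103.84223609748017 Fx 0.12 Fy -0.62 Fz -1.75 M [ 0.11 -0.08  0.03]
```

Midpoint is y' ≈ −197.95. I'll centre there, press lightly, then start turning.

```bash
python3 -m inch '[0,0,0,0,0.0018,0.0013,1,0,0,0,0,0,0,1,0,0,0,0,0,0.0004,1,0,0,0,0,0,0,1,0,0,0,0,0,0,1]'>/dev/null; python3 p.py
python3 -m inch '[0,0,0,0,0,0.0004,1,0,0,0,0,0,0,1,0,0,0,0,0,0,1]'>/dev/null; python3 p.py
```

```text
t 14.13 x -580.6552086928663 y -197.79776647581932 z 102.85285141115521 Fx -0.20 Fy 0.26 Fz 2.56 M [0.18 0.03 0.02]
t 14.38 x -580.692001451506 y -197.76349485237776 z 102.84570580234056 Fx 0.38 Fy 1.12 Fz 5.34 M [0.2  0.21 0.03]
```

```bash
python3 -m inch '[0,0,0.03,0,0,0,1,0,0,0.04,0,0,0,1,0,0,0.04,0,0,0,1,0,0,0.04,0,0,0,1,0,0,0.03,0,0,0,1,0,0,0,0,0,0,1,0,0,0,0,0,0,1]'>/dev/null; python3 p.py
python3 -m inch '[0,0,0.03,0,0,0,1,0,0,0.04,0,0,0,1,0,0,0.04,0,0,0,1,0,0,0.04,0,0,0,1,0,0,0.04,0,0,0,1,0,0,0.03,0,0,0,1,0,0,0,0,0,0,1]'>/dev/null; python3 p.py; python3 d.py 580.5 197 103 180
```

```text
t 14.97 x -612.7160370628175 y -36.85173270086551 z 102.80015698474848 Fx -0.69 Fy -1.26 Fz 5.26 M [-0.04 -0.21 -0.09]
t 15.55 x -591.0883481831108 y 165.06594251806942 z 102.80490477580712 Fx 0.15 Fy 0.14 Fz 6.04 M [ 0.15 -0.12  0.03]
t 15.55 pos [581.07 197.46 102.8 ] rpy deg [ 179.98    0.09 -176.83] F [-0.16  0.13  6.04] M [ 0.15 -0.12  0.03] w 15.834518801773799 q6 -1.4233559043447581
shift units [ 0. -0. -0.] min rows 1.0 az units 0.0368 rows 1.0
```

```bash
python3 -m inch '[0,0,0.03,0,0,0,1,0,0,0.04,0,0,0,1,0,0,0.04,0,0,0,1,0,0,0.04,0,0,0,1,0,0,0.04,0,0,0,1,0,0,0.04,0,0,0,1,0,0,0.04,0,0,0,1,0,0,0.04,0,0,0,1,0,0,0.03,0,0,0,1]'>/dev/null; python3 p.py
python3 -m inch '[0,0,0.03,0,0,0,1,0,0,0.04,0,0,0,1,0,0,0.04,0,0,0,1,0,0,0.04,0,0,0,1,0,0,0.04,0,0,0,1,0,0,0.04,0,0,0,1,0,0,0.04,0,0,0,1,0,0,0.04,0,0,0,1,0,0,0.03,0,0,0,1]'>/dev/null; python3 p.py;python3 -m inch '[0,0,0.04,0,0,0,1,0,0,0.04,0,0,0,1,0,0,0.04,0,0,0,1,0,0,0.01,0,0,0,1,0,0,0,0,0,0,1,0,0,0,0,0,0,1]'>/dev/null; python3 p.py; python3 d.py 580.5 197 103 110
python3 - <<'E'
from h import *
s=capture("side");t=capture("top")
cv2.imwrite("pics/g.png",np.hstack([cv2.resize(i,None,fx=5,fy=5,interpolation=cv2.INTER_NEAREST) for i in (s["image"][110:220,270:350,::-1],t["image"][130:240,320:400,::-1])]))
E
```

```text
t 16.30 x -435.22519444593615 y 432.8725502514268 z 102.82582797605718 Fx -0.54 Fy 0.38 Fz 5.45 M [ 0.06 -0.26  0.2 ]
t 17.05 x -168.83576487706674 y 590.2655407277399 z 102.84474971483985 Fx -0.99 Fy 0.75 Fz 4.94 M [-0.17 -0.2   0.26]
t 17.55 x -53.007826336785016 y 611.5721806536185 z 102.82158276166619 Fx -1.96 Fy 0.36 Fz 5.28 M [-0.18 -0.21  0.2 ]
t 17.55 pos [581.36 197.12 102.82] rpy deg [179.89   0.05 113.68] F [ 1.12 -1.65  5.28] M [-0.18 -0.21  0.2 ] w 15.990944187665585 q6 -0.21071665892591082
shift units [ 0. -0. -0.] min rows 1.0 az units 0.0429 rows 1.0
```

View pics/g.png

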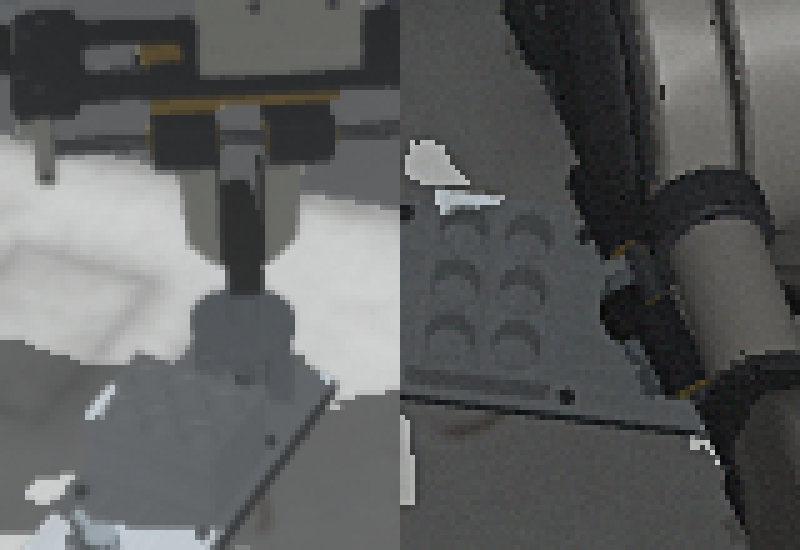

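The key stands on the screw at side px (318,165) after a 104° turn, with torque on it. I'll finish with a few more degrees, back off about 16° to sit mid-play, then check centring in the other direction.

```bash
python3 -m inch '[0,0,0.03,0,0,0,1,0,0,0.02,0,0,0,1,0,0,0,0,0,0,1]'>/dev/null; python3 p.py
python3 -m inch '[0,0,-0.03,0,0,-0.0002,1,0,0,-0.04,0,0,-0.0002,1,0,0,-0.04,0,0,-0.0002,1,0,0,-0.04,0,0,0,1,0,0,-0.035,0,0,0,1,0,0,0,0,0,0,1,0,0,0,0,0,0,1]'>/dev/null; python3 p.py; python3 d.py 580.9 197.2 103 114
python3 -m inch '[0,0,0,0,0.0015,0,1,0,0,0,0,0,0,1,0,0,0,0,0,0,1]'>/dev/null; python3 p.py
python3 -m inch '[0,0,0,0,0.0007,0,1,0,0,0,0,0,0,1,0,0,0,0,0,0,1]'>/dev/null; python3 p.py
```

```text
t 17.90 x -6.191752739724248 y 613.834811538503 z 102.85654074895616 Fx -1.96 Fy 1.13 Fz 4.95 M [-0.2  -0.18  0.16]
t 18.48 x -172.90876835447926 y 588.3011662521566 z 102.81791584514083 Fx 0.97 Fy 0.25 Fz 6.01 M [0.02 0.11 0.06]
t 18.48 pos [580.57 197.32 102.82] rpy deg [179.99  -0.   125.15] F [-0.35  0.94  6.01] M [0.02 0.11 0.06] w 16.012275345951288 q6 -0.41088347186655444
shift units [-0.  0. -0.] min rows 1.0 az units 0.1297 rows 2.0
t 18.73 x -172.61487644067864 y 589.1115118247226 z 102.79143975655126 Fx 0.79 Fy -2.10 Fz 5.86 M [-0.13  0.33  0.04]
t 18.98 x -172.65309239279696 y 589.3414993289775 z 102.84422193734962 Fx 0.15 Fy -4.00 Fz 7.43 M [-0.31  0.63 -0.01]
```

```bash
python3 -m inch '[0,0,0,0,-0.0022,-0.0006,1,0,0,0,0,-0.002,0,1,0,0,0,0,0,0,1,0,0,0,0,0,0,1]'>/dev/null; python3 p.py
python3 -m inch '[0,0,0,0,-0.001,0,1,0,0,0,0,0,0,1,0,0,0,0,0,0,1]'>/dev/null; python3 p.py
python3 -m inch '[0,0,0,0,-0.001,0,1,0,0,0,0,0,0,1,0,0,0,0,0,0,1]'>/dev/null; python3 p.py
```

```text
t 19.32 x -173.15378269840627 y 586.681225562709 z 102.88952437885457 Fx -0.45 Fy 0.62 Fz 1.67 M [ 0.12 -0.34 -0.04]
t 19.57 x -173.28201684662437 y 586.1873031340082 z 102.97977238678557 Fx 0.58 Fy 2.52 Fz -0.07 M [ 0.44 -0.74  0.01]
t 19.82 x -173.3005813643357 y 585.6744921489741 z 103.08497590632554 Fx -0.43 Fy 5.59 Fz -2.40 M [ 0.8  -1.05  0.01]
```

```bash
python3 -m inch '[0,0,0,0,0.003,0,1,0,0,0,0,0,0,1,0,0,0,0,0,0,1]'>/dev/null; python3 p.py; python3 d.py 580 197 103 125
python3 - <<'E'
from h import *
s=capture("side")
g=s["image"].mean(2).astype(int)
for r in range(150,186,3): print(r,g[r,304:334])
E
```

```text
t 20.07 x -173.30891969384373 y 586.862902324226 z 102.85095489126898 Fx 1.17 Fy 0.11 Fz 0.03 M [ 0.07 -0.27 -0.02]
t 20.07 pos [579.49 196.55 102.85] rpy deg [-179.92   -0.01  125.19] F [-0.58  1.02  0.03] M [ 0.07 -0.27 -0.02] w 15.698627520716647 q6 -0.4119300153365922
shift units [ 0.  0. -0.] min rows 1.0 az units 0.0022 rows 1.0
150 [191 193 170 102 100 103 103 104 103 103 104  78  49  45  45  46 165  86
  49  47  79 102 104 103 103 104 103 144 162 163]
153 [201 200 198 112  94 103 104 103 104 104 103  88  52  46  46  46  46  46
  47  46  70 101 104 103 104 104 108 189 195 193]
156 [203 203 202 201 118 111 105 104 104 104 103  88  53  46  46  46  46  46
  46  47  70 102 104 104 104 108 142 198 202 202]
159 [204 202 202 201 201 159 114 104 104 104 103 104  56  47  46  47  47  46
  47  46  64 101 108 143 199 203 201 201 202 203]
162 [198 199 200 201 201 201 201 201 183 148 118 105  59  47  47  47  47  47
  47  48  47 102 196 202 202 203 203 204 204 204]
165 [192 196 197 198 197 197 199 199 201 201 201 201 100  83  54  48  47  47
  48  48  48  48 194 202 202 201 201 202 203 204]
168 [189 194 195 197 197 197 194 184 178 135 131  92  83  84  85  70  56  53
  55  61  68 116 185 197 202 203 203 203 203 203]
171 [194 194 192 190 189 153  95  86  87  87  87  87  83  84  85  86  86  84
  85  87  87  87  87  88  88 186 202 203 204 203]
174 [197 195 193 190 138  91  88  87  87  87  88  88  84  84  86  86  86  86
  87  87  88  87  87  87  87 111 195 202 203 203]
177 [193 191 188 185 133  86  86  87  88  88  88  88  88  87  87  87  86  87
  86  87  88  88  87  88  84 129 198 203 202 202]
180 [181 164 159 108  96  83  80  84  86  87  88  87  89  89  90  91  89  89
  88  88  88  86  86  86  87  88 165 198 199 199]
183 [102 102 102 100 101  92  84  83  84  87  87  88  87  86  85  83  87  94
  90  93  82  80  88  89  88  89  96 137 156 187]
```

```bash
python3 -m inch '[0,0,0,0,0.0011,0.0003,1,0,0,0,0,0,0,1,0,0,0,0,0,0,1]'>/dev/null; python3 p.py
python3 -m inch '[0,0,0,0,0,0,-1,0,0,0,0,0,0,-1,0,0,0,0,0,0,-1,0,0,0,0,0,0,-1,0,0,0,0,0,0,-1,0,0,0,0,0,0,-1,0,0,0,0,0,0,-1,0,0,0,0,0,0,-1,0,0,0,0,0,0,-1,0,0,0,0,0,0,-1]'
python3 -m inch '[0,0,0,0,0,-0.01,-1,0,0,0,0,0,-0.02,-1,0,0,0,0,0,-0.04,-1,0,0,0,0,0,-0.04,-1,0,0,0,0,0,-0.04,-1,0,0,0,0,0,-0.04,-1,0,0,0,0,0,-0.02,-1,0,0,0,0,0,0,-1]'; python3 d.py 400 230 300 125
```

```text
t 20.37 x -173.31645345888805 y 587.6531488247462 z 102.84545597022377 Fx 0.70 Fy -1.98 Fz 3.87 M [-0.19  0.32 -0.01]
time: 21.2
tool_pos: [580.7, 197.2, 102.8]
tcp_rot: [-3.142, 0.0, 2.185]
contact_force: [-0.6, 1.4, -0.7]
grip_width: 78.3
finger_force: 0.0
time: 21.87
tool_pos: [582.3, 197.6, 276.6]
tcp_rot: [3.133, 0.004, 2.185]
contact_force: [-0.4, -0.1, 0.1]
grip_width: 91.8
finger_force: 0.0
t 21.87 pos [582.26 197.64 276.59] rpy deg [179.5    0.22 125.18] F [-0.36 -0.14  0.12] M [ 0.05 -0.18  0.  ] w 91.81927097879765 q6 -0.41131994834280916
shift units [ 0.16 -0.16 -0.03] min rows 5.0 az units 0.0021 rows 1.0
```

```bash
python3 -m inch '[0,0,0,0.027,-0.027,0,-1,0,0,0,0.027,-0.027,0,-1,0,0,0,0.027,-0.027,0,-1,0,0,0,0.027,-0.027,0,-1,0,0,0,0.027,-0.027,0,-1,0,0,0,0.025,-0.025,0,-1,0,0,0,0,0,0,-1,0,0,0,0,0,0,-1]'
python3 - <<'E'
from h import *
np.set_printoptions(precision=2,suppress=True)
s=capture("side");t=capture("top")
cv2.imwrite("pics/i.png",np.hstack([cv2.resize(i,None,fx=5,fy=5,interpolation=cv2.INTER_CUBIC) for i in (s["image"][120:220,270:350,::-1],t["image"][140:240,325:405,::-1])]))
for n,c,r,th in(("s",s,(290,125,345,175),60),("t",t,(355,165,400,215),45)):
  b=blob(c["image"],r,th);print(n,b)
for z in(14,44,52,99,108): print(z,proj(s,(580.6,197.2,z)),proj(t,(580.6,197.2,z)))
E
```

```text
time: 22.53
tool_pos: [401.2, 228.3, 270.9]
tcp_rot: [3.142, 0.0, 2.186]
contact_force: [0.6, 0.3, -0.3]
grip_width: 91.9
finger_force: 0.0
s (array([318.38, 157.25], dtype=float32), ((318.3448486328125, 156.862060546875), (22.2834415435791, 7.427813529968262), 68.19859313964844), 146)
t (array([379.11, 186.41], dtype=float32), ((379.15203857421875, 186.6640167236328), (10.11928653717041, 41.615570068359375), 55.304847717285156), 361)
14 [318.45 185.97] [373.33 195.16]
44 [318.22 176.29] [375.24 192.27]
52 [318.16 173.64] [375.77 191.47]
99 [317.77 157.43] [379.1  186.44]
108 [317.7 154.2] [379.78 185.42]
```

View pics/i.png

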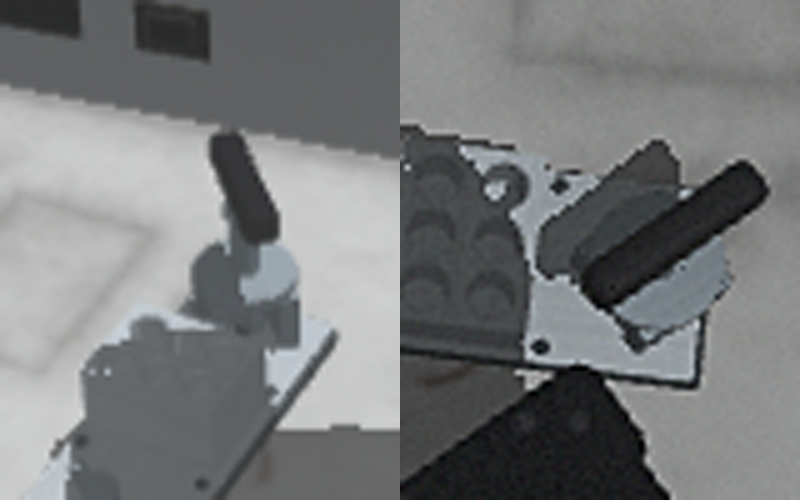

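The pictures show the key standing upright over the screw. The bar is at top px (379.1,186.4), against a prediction of (379.1,186.4) for an upright key, and its yaw shows about a quarter turn. The robot is clear, so I'll hand in.

```bash
python3 -c "
from plant import *
print(close_job())"
```

```text
the job is handed in; nothing more can be done
None
```

I set the forked key on the right-hand wing screw with both prongs on the flange, turned the screw about 90° clockwise (estimated from the key's rotation less its play), left the key upright and centred with the round key untouched, and handed the job in at about 23 s; no verdict came back.

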